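# Push the teak base out of the brass bangle tray

### The job

One of the brass rings on the counter is a loose-bottomed bangle tray with a round teak base inside it. Pick it up and lower it level over the short straight flat-topped post (not the tapered sizing cone), so that the post pushes the base up out of the ring while the ring comes to rest on the post's foot. Then take the base off the post from above and set it down gently, flat on the floor of the shallow brass dish, leaving the ring on the post's foot.

Things in the scene. Friction and masses are not known exactly. Their poses are not given: they have to be found in the camera images.
- ring_mid (a point): Centre, half-way up, of the brass ring of the tray: loose, upright tube 66 mm outside diameter, 26 mm high, wall 3 mm, 0.12 kg; a ledge 4 mm thick inside its lower end leaves a round hole 46 mm across and carries the teak base. z is the ring's axis, up. Starts flat on the counter. The plain brass kada nearby (68 mm outside, 18 mm high) is open right through and holds nothing.
- base_mid (a point): Centre, half-way up, of the loose round teak base: disc 55 mm in diameter, 12 mm thick, 35 g, z is its axis, up. It starts lying inside the ring on the ledge, its underside 4 mm above the ring's underside and its top 10 mm below the ring's rim, with 2.5 mm of play all round; it is not fastened.
- post_top (a point): Centre of the flat top of the fixed rosewood post: straight round pin 26 mm in diameter, rising 46 mm from a round foot 90 mm in diameter and 10 mm high; this point is 56 mm above the counter. z is up. The sizing cone nearby has a similar foot but is 112 mm tall and tapers from 68 to 48 mm, too thick for the ring's hole.
- dish_in (a point): Centre of the inner floor of the fixed shallow round brass dish: 150 mm outside diameter, 144 mm inside, floor 4 mm above the counter (this point), rim 12 mm above the counter. z is up.
Things that resemble listed ones, but are neither listed nor needed, are in the scene too. Leave any green or purple look-alike of the part that bears ring_mid alone.

How it is judged:
On the way:
1. the ring is down around the post on its foot, and the teak base, pushed out of the ring, lies level on top of the post (horizontal distance between each of ring_mid, base_mid and post_top below 0.015 m and z of ring_mid in the frame of post_top below -0.025 m and angle between each of ring_mid, base_mid's own z axis and vertical below 0.17 rad and z of base_mid in the frame of post_top between 0.003 and 0.01 m), for 0.2 s.
At the end, for the whole second after the job is handed in: The teak base lies flat (within 10 degrees) and at rest on the floor of the brass dish, its centre within 45 mm of the dish's; the ring lies level and at rest on the post's foot, around the post (within 15 mm of its axis, at most 8 mm above the foot) (horizontal distance between ring_mid and post_top below 0.015 m and z of ring_mid in the frame of post_top below -0.025 m and angle between ring_mid's own z axis and vertical below 0.17 rad and horizontal distance between base_mid and dish_in below 0.045 m and z of base_mid in the frame of dish_in below 0.01 m and angle between the z axis of base_mid and the z axis of dish_in, either way round below 0.17 rad and linear speed of each of base, ring below 0.02 m/s); the robot touches nothing.
It fails at once if the teak base is dropped or thrown (faster than 0.8 m/s) (linear speed of base above 0.8 m/s).
It also fails if it takes over 51 s, if anything falls off the work surface, if the arm or the gripper's body presses on something with over 40 N, if the wrist force passes 120 N, or if a joint passes its speed limit or range.

### The arm

A 6-joint arm with a two-finger parallel gripper is mounted at the origin on the work surface. World frame = base frame: x ahead of the robot, y to its left, z up, the work surface at z = 0. Lengths are in m, angles in rad, forces in N, time in s.
With the tool pointing down it reaches from about 0.4 to 0.825 m from the base axis. Payload 7 kg.
Tool frame: the origin (TCP) lies where the fingers leave the gripper's body, on its centre line; the fingertips stand 66 mm ahead of it and the grasp point (between the pads) lies 47 mm ahead of it; z points along the fingers, y is the line along which they close (so a half turn about z gives the same grasp; the last joint's range is limited). The gripper opens to 88 mm and grips with 3 to 60 N. Pads are 19 mm wide; open, the fingers measure 130 mm over their backs; the gripper's body (78 mm by 193 mm) begins 47 mm behind the grasp point.
Start: joints at [1.612, 0.359, 0.012, 0, -1.224, -0.288], TCP at [0.165, 0.655, 0.292] pointing down, gripper open.
Joint ranges: [-3.07, 3.07], [-1.43, 2.12], [-1.02, 1.25], [-3.03, 1.67], [-3.05, -0], [-3.03, 3.03]. Speed limits (rad/s): [2.39, 2.39, 3.01, 3.14, 3.14, 3.14].

### API

Orientations are given as a rotation vector (axis times angle).
In Python, from cell import * gives the robot as it stands.
- The arm moves only by the tool drive_tool, never from a script. Its argument "plan" is one flat list of numbers, 5 for each row, row after row: the shift along the tool's x, y, z in m, then the turn about the tool's z in degrees, then the opening, from 0 (shut) to 1 (fully open). A call has exactly 5 rows; each row shifts and turns the commanded pose from where the row before left it, along the tool's axes as they then stand; what a row does not reach is not made up. A row lasts 1/12 s, in which the tool goes at most 41.7 mm and 7.16 degrees, less where a joint would pass 70% of its speed; a pose out of reach is approached as far as the arm can. A call with a gripper value outside its range is refused whole. The fingers move at their own pace and stop on an object; "grip_force" is the grip in N (left out, the last holds). Time passes only in rows, so rows that do not move let the fingers close, or fill a call up. It gives the time, the measured TCP pose, the force, the opening and the grip force at its end, in the units of the state.
- read_state(): the state, without advancing time (a new reading comes with each control period).
- get_image(name): name is "scene" or "top"; returns the picture (420x560x3 uint8, red, green, blue); there is no depth.
- camera_info(name): a dict with "fx", "fy", "cx", "cy" (pixels), "R" (3x3) and "t" (3): a world point X has camera coordinates R X + t. Camera axes: x right, y down, z forward; pixel columns grow to the right and rows downward; lengths in m; the calibration is good to about 2 mm. A picture is of the moment at which its call begins. camera_info takes no time and is no camera call.
- finish_job(): hands the job in; it is judged then, once.
The state is a dict: "time_s": time; "qpos": joint angles; "dq": joint speeds; "effort": joint torques, N m; "tool_pos": TCP position; "tcp_rot": TCP orientation; "force": force on the tool from outside, world axes, zero at the start; "ft_torque": the same for the moment, N m; "opening": finger opening in m; "grip_force": force on a finger pad.
Only numpy, scipy, OpenCV 4.12 (cv2) and the standard library are available. Lean on these libraries where they do the work, as an engineer would, in place of code of your own. Each camera call takes 0.05 s, during which the arm holds its last target. There are 200 camera calls.

## Working session

There is one attempt and no reset: what is moved stays moved. The work goes in short steps, Python scripts to look and compute and a tool call to move; the robot and the scene stay as the last step left them, time stands still between calls to the robot, and variables do not carry over. Pictures are saved under pics/ and viewed, at most 10 in all, crops included, and the job is handed in when it is done.

Besides the shell and the picture viewer there is one more tool, called after ">>>" as name(argument=value, ...) on one line, values as JSON. drive_tool: Moves the arm, as the interface text tells. Its arguments: {"type":"object","properties":{"plan":{"type":"array"},"grip_force":{"type":"number"}},"required":["plan"]}

```bash
mkdir -p pics; python3 - <<'E'
from cell import *
import cv2
for n in("top","scene"):
    im=get_image(n); cv2.imwrite(f"pics/{n}0.png",im[:,:,::-1]); c=camera_info(n); print(n,c)
print(read_state())
E
```

```text
top {'fx': 379.41843265571663, 'fy': 379.41843265571663, 'cx': 271.1012945562028, 'cy': 205.09275407658123, 'R': array([[ 0.01789284, -0.99900719, -0.040798  ],
       [-0.99431033, -0.01349354, -0.10566407],
       [ 0.10500866,  0.0424565 , -0.99356461]]), 't': array([0.01681228, 0.56637049, 0.94676832])}
scene {'fx': 540.8333633521692, 'fy': 540.8333633521692, 'cx': 278.36665635639207, 'cy': 219.36113519743577, 'R': array([[ 0.81818456,  0.57493595, -0.00476191],
       [ 0.42906451, -0.61606789, -0.66057854],
       [-0.38272401,  0.53843199, -0.75074185]]), 't': array([-0.44517946, -0.20046194,  1.51914945])}
{'time_s': 0.1, 'qpos': array([ 1.61211064e+00,  3.59286601e-01,  1.11453961e-02, -2.85745355e-04,
       -1.22410310e+00, -2.88103596e-01]), 'dq': array([ 5.65237403e-04, -2.09309765e-04,  1.75479068e-03,  2.15901534e-03,
        6.50251447e-05, -4.91224923e-04]), 'effort': array([-1.60449283e-03, -5.84163058e+01,  2.93752635e+01,  7.01559439e+00,
        1.02114133e-02, -4.48985190e-05]), 'tool_pos': array([0.16483615, 0.65420968, 0.29133674]), 'tcp_rot': array([ 3.11622563e+00, -3.86643045e-01, -4.33652877e-05]), 'force': array([1.22274149, 0.11027202, 0.58699631]), 'ft_torque': array([-0.01945011,  0.04627692,  0.01959175]), 'grip_force': 0.0, 'opening': 0.0874012809142042}
```

View pics/top0.png

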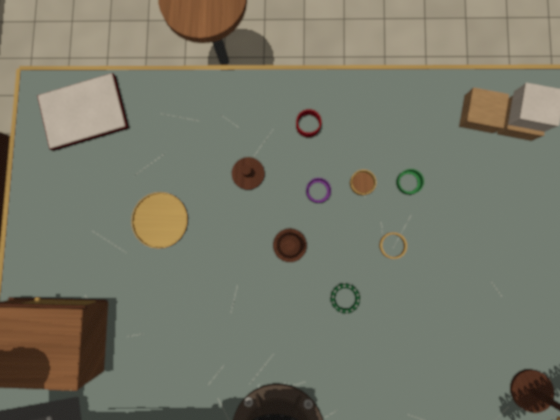

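View pics/scene0.png

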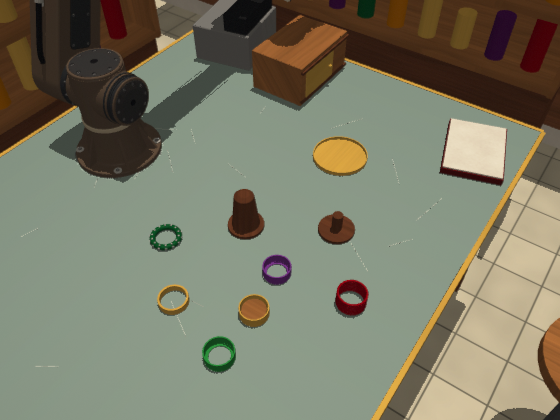

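The top picture shows these candidate rings:
- **Brass with brown disc:** (363,183) top, (254,310) scene.
- **Brass, open:** (393,245), which is the kada.
- **Coloured:** purple (318,190), green (410,182), red (309,123).

Only the ring at (363,183) is brass with a teak disc inside, so it fits the description. The post with the thin pin is at (248,173), the thick cone at (290,245) and the dish at (160,221). I'll confirm with one crop and measure.

```bash
cat > h.py <<'E'
from cell import *
import cv2, numpy as np
from scipy.optimize import least_squares
th=np.linspace(0,2*np.pi,72,endpoint=False)
S=8
def proj(c,X): p=np.asarray(X)@c["R"].T+c["t"]; return np.c_[c["fx"]*p[:,0]/p[:,2]+c["cx"],c["fy"]*p[:,1]/p[:,2]+c["cy"]]
def cyl(x,y,d,z0,z1): return np.array([[x+d/2*np.cos(a),y+d/2*np.sin(a),z] for z in(z0,z1) for a in th])
def sil(c,x,y,parts):
    m=np.zeros((420*4,560*4),np.uint8)
    for d,z0,z1 in parts:
        q=cv2.convexHull(((proj(c,cyl(x,y,d,z0,z1))+.5)*4*16-8).round().astype(np.int32))
        cv2.fillConvexPoly(m,q,255,shift=4)
    M=cv2.moments(m,True); return np.array([M["m10"]/M["m00"]/4-.375,M["m01"]/M["m00"]/4-.375]),M["m00"]/16
def blob(im,px):
    r=im.astype(int); m=((r[:,:,0]-r[:,:,1])>4).astype(np.uint8)
    n,l,st,ce=cv2.connectedComponentsWithStats(m)
    d=[np.hypot(*(ce[i]-px)) if st[i,4]>60 else 1e9 for i in range(1,n)]; i=1+int(np.argmin(d))
    cs,_=cv2.findContours((l==i).astype(np.uint8),cv2.RETR_EXTERNAL,cv2.CHAIN_APPROX_NONE)
    f=np.zeros_like(m); cv2.drawContours(f,cs,-1,1,-1); M=cv2.moments(f,True)
    return np.array([M["m10"]/M["m00"],M["m01"]/M["m00"]]),M["m00"]
def ground(c,px,z):
    ray=c["R"].T@np.array([(px[0]-c["cx"])/c["fx"],(px[1]-c["cy"])/c["fy"],1]); o=-c["R"].T@c["t"]; return (o+ray*(z-o[2])/ray[2])[:2]
def locate(name,parts,pxs,ims):
    for cams in (("top",),("scene",),("top","scene")):
        c={n:camera_info(n) for n in cams}; b={n:blob(ims[n],pxs[n]) for n in cams}
        x0=ground(c[cams[0]],b[cams[0]][0],.01)
        s=least_squares(lambda v:np.concatenate([(sil(c[n],*v,parts)[0]-b[n][0])*c[n]["fx"]/500 for n in cams]),x0,diff_step=2e-3)
        print(name,cams,s.x.round(4),"res",s.fun.round(2),[(round(b[n][1]),round(sil(c[n],*s.x,parts)[1])) for n in cams])
    return s.x
E
python3 - <<'E'
from h import *
ims={n:cv2.imread(f"pics/{n}0.png")[:,:,::-1] for n in("top","scene")}
t=locate("tray",[(.066,0,.026)],dict(top=(363,183),scene=(254,310)),ims)
p=locate("post",[(.09,0,.01),(.026,.01,.056)],dict(top=(248,173),scene=(337,227)),ims)
d=locate("dish",[(.15,0,.012)],dict(top=(160,221),scene=(340,156)),ims)
k=locate("kada",[(.068,0,.018)],dict(top=(393,245),scene=(173,299)),ims)
for q in(t,p,d): print(np.hypot(*q))
cr=lambda n,x,y:cv2.resize(ims[n][y-30:y+30,x-40:x+40],(400,300),interpolation=cv2.INTER_CUBIC)
cv2.imwrite("pics/crop.png",np.vstack([np.hstack([cr("scene",254,310),cr("scene",173,299)]),np.hstack([cr("top",363,183),cr("scene",337,227)])])[:,:,::-1])
E
```

```text
tray ('top',) [ 0.6317 -0.2117] res [0. 0.] [(579, 576)]
tray ('scene',) [ 0.6298 -0.2136] res [-0. -0.] [(851, 862)]
tray ('top', 'scene') [ 0.6302 -0.213 ] res [ 0.4   0.44  0.35 -0.06] [(579, 576), (851, 862)]
post ('top',) [0.6543 0.0913] res [-0. -0.] [(872, 913)]
post ('scene',) [0.6524 0.0887] res [-0.  0.] [(914, 962)]
post ('top', 'scene') [0.6528 0.0897] res [ 0.44  0.39  0.39 -0.22] [(872, 914), (914, 962)]
dish ('top',) [0.5256 0.3241] res [0. 0.] [(2593, 2567)]
dish ('scene',) [0.5243 0.3212] res [ 0. -0.] [(1748, 1772)]
dish ('top', 'scene') [0.5246 0.3225] res [ 0.41  0.31  0.34 -0.24] [(2593, 2567), (1748, 1769)]
kada ('top',) [ 0.4692 -0.2882] res [-0. -0.] [(631, 623)]
kada ('scene',) [ 0.4675 -0.2903] res [-0.  0.] [(789, 812)]
kada ('top', 'scene') [ 0.468  -0.2898] res [ 0.49  0.35  0.33 -0.06] [(631, 623), (789, 811)]
0.6652754458505088
0.6589709368979262
0.6157737714345533
```

View pics/crop.png

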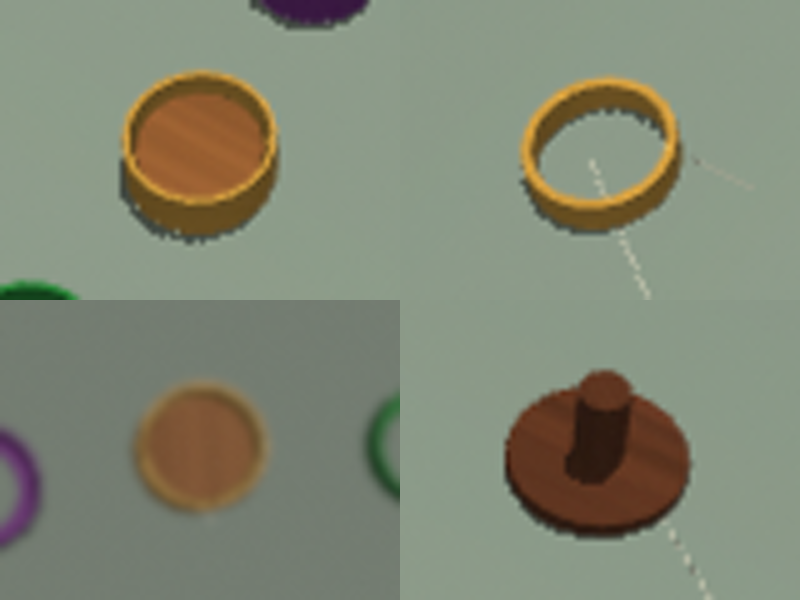

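The crop confirms it. The left tray is a brass ring with the teak base inside, the right ring is the open kada, and the bottom-right item is the post. Areas and positions agree to about 2 mm between the two cameras.

- **Tray:** (0.630, -0.213)
- **Post:** (0.653, 0.090)
- **Dish:** (0.525, 0.3225)

All are within reach. I'll start the transfer above the tray.

>>> drive_tool(plan=[0.0265, 0.029, 0, 0, 1, 0.0265, 0.029, 0, 0, 1, 0.0265, 0.029, 0, 0, 1, 0.0265, 0.029, 0, 0, 1, 0.0265, 0.029, 0, 0, 1], grip_force=25)

```text
time_s: 0.52
tool_pos: [0.2584, 0.4796, 0.2917]
tcp_rot: [3.117, -0.386, -0.0]
force: [1.0, 0.5, 0.7]
opening: 0.0879
grip_force: 0.0
```

>>> drive_tool(plan=[0.0265, 0.029, 0, 0, 1, 0.0265, 0.029, 0, 0, 1, 0.0265, 0.029, 0, 0, 1, 0.0265, 0.029, 0, 0, 1, 0.0265, 0.029, 0, 0, 1])

```text
time_s: 0.93
tool_pos: [0.3513, 0.3066, 0.2921]
tcp_rot: [-3.118, 0.386, 0.0]
force: [1.6, 0.7, 0.5]
opening: 0.0873
grip_force: 0.0
```

>>> drive_tool(plan=[0.0265, 0.029, 0, 0, 1, 0.0265, 0.029, 0, 0, 1, 0.0265, 0.029, 0, 0, 1, 0.0265, 0.029, 0, 0, 1, 0.0265, 0.029, 0, 0, 1])

```text
time_s: 1.35
tool_pos: [0.4443, 0.1337, 0.2923]
tcp_rot: [-3.117, 0.386, -0.0]
force: [0.1, 1.3, 0.4]
opening: 0.0878
grip_force: 0.0
```

>>> drive_tool(plan=[0.0265, 0.029, 0, 0, 1, 0.0265, 0.029, 0, 0, 1, 0.0265, 0.029, 0, 0, 1, 0.0265, 0.029, 0, 0, 1, 0.0265, 0.029, 0, 0, 1])

```text
time_s: 1.77
tool_pos: [0.5375, -0.0394, 0.292]
tcp_rot: [-3.118, 0.387, 0.0]
force: [1.2, 1.8, 0.5]
opening: 0.0877
grip_force: 0.0
```

>>> drive_tool(plan=[0.0265, 0.029, 0, 0, 1, 0.0265, 0.029, 0, 0, 1, 0.0265, 0.029, 0, 0, 1, 0.0265, 0.029, 0.01, 0, 1, 0.0265, 0.029, 0.02, 0, 1])

```text
time_s: 2.18
tool_pos: [0.6308, -0.2109, 0.2648]
tcp_rot: [3.117, -0.387, 0.006]
force: [1.5, 1.1, 1.4]
opening: 0.0877
grip_force: 0.0
```

>>> drive_tool(plan=[0, 0, 0.035, 0, 1, 0, 0, 0.035, 0, 1, 0, 0, 0.03, 0, 1, 0, 0, 0.02, 0, 1, 0, 0, 0, 0, 1])

```text
time_s: 2.6
tool_pos: [0.6261, -0.2082, 0.1374]
tcp_rot: [-3.117, 0.389, 0.015]
force: [-0.9, 0.1, -0.8]
opening: 0.0878
grip_force: 0.0
```

```bash
cat >> h.py <<'E'
from scipy.spatial.transform import Rotation
def delta(x,y,z):
    s=read_state(); R=Rotation.from_rotvec(s["tcp_rot"]).as_matrix()
    print(s["time_s"],s["tool_pos"].round(4),"delta tool",(R.T@(np.array([x,y,z])-s["tool_pos"])).round(4),"R",R.round(3).tolist())
E
python3 -c "
from h import *
delta(.6302,-.213,.07)
im={n:get_image(n) for n in('top','scene')}
cv2.imwrite('pics/a.png',np.hstack([cv2.resize(im['top'][120:240,290:440],(400,320)),cv2.resize(im['scene'][200:380,150:375],(400,320))])[:,:,::-1])"
```

```text
2.6 [ 0.6261 -0.2082  0.1374] delta tool [0.0058 0.0036 0.0674] R [[0.969, -0.246, -0.009], [-0.246, -0.969, 0.002], [-0.009, 0.001, -1.0]]
```

View pics/a.png

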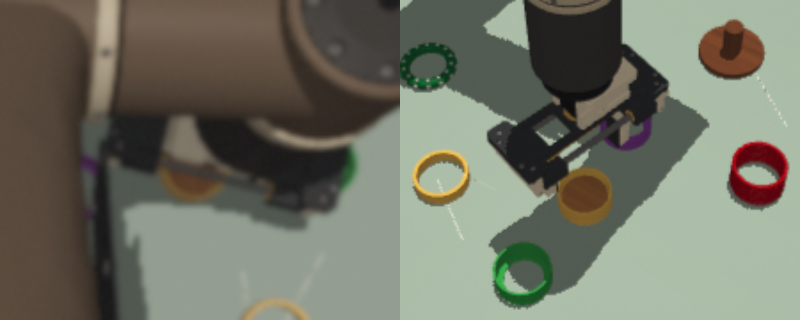

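The crop shows the gripper above the brown tray, between the purple and green rings with nothing in the fingers' way. I'll correct xy and go down part of the way.

>>> drive_tool(plan=[0.003, 0.002, 0.008, 0, 1, 0.003, 0.0015, 0.008, 0, 1, 0, 0, 0.008, 0, 1, 0, 0, 0, 0, 1, 0, 0, 0, 0, 1])

```text
time_s: 3.12
tool_pos: [0.6339, -0.2133, 0.1189]
tcp_rot: [-3.118, 0.387, 0.001]
force: [-0.1, -1.4, 0.6]
opening: 0.0877
grip_force: 0.0
```

```bash
python3 -c "
from h import *
delta(.6302,-.213,.07)"
```

```text
3.1167 [ 0.6339 -0.2133  0.1189] delta tool [-0.0036  0.0006  0.0489] R [[0.97, -0.244, -0.001], [-0.244, -0.97, 0.0], [-0.001, 0.0, -1.0]]
```

>>> drive_tool(plan=[-0.002, 0, 0.01, 0, 1, -0.0015, 0.0005, 0.012, 0, 1, 0, 0, 0.012, 0, 1, 0, 0, 0.01, 0, 1, 0, 0, 0.004, 0, 1])

```text
time_s: 3.53
tool_pos: [0.6294, -0.2128, 0.0686]
tcp_rot: [-3.118, 0.387, 0.005]
force: [-1.1, -0.4, -0.1]
opening: 0.0875
grip_force: 0.0
```

>>> drive_tool(plan=[0, 0, 0, 0, 1, 0, 0, 0, 0, 1, 0, 0, 0, 0, 0.6, 0, 0, 0, 0, 0.6, 0, 0, 0, 0, 0.6])

```text
time_s: 3.95
tool_pos: [0.631, -0.213, 0.0719]
tcp_rot: [-3.118, 0.387, -0.002]
force: [0.7, -0.5, 1.0]
opening: 0.073
grip_force: 0.0
```

>>> drive_tool(plan=[0, 0, 0, 0, 0.6, 0, 0, 0, 0, 0.6, 0, 0, 0, 0, 0.6, 0, 0, 0, 0, 0.6, 0, 0, 0, 0, 0.6])

```text
time_s: 4.37
tool_pos: [0.6309, -0.213, 0.0718]
tcp_rot: [3.118, -0.386, 0.001]
force: [-1.1, 0.6, 5.1]
opening: 0.0664
grip_force: 25.0
```

The ring is gripped at 66.4 mm opening with 25 N. Lifting.

>>> drive_tool(plan=[0, 0, -0.008, 0, 0.6, 0, 0, -0.015, 0, 0.6, 0, 0, -0.025, 0, 0.6, 0, 0, -0.025, 0, 0.6, 0, 0, -0.015, 0, 0.6])

```text
time_s: 4.78
tool_pos: [0.6312, -0.2132, 0.1619]
tcp_rot: [3.117, -0.386, 0.003]
force: [1.2, 0.1, -0.8]
opening: 0.0664
grip_force: 25.0
```

>>> drive_tool(plan=[0, -0.005, -0.012, 0, 0.6, 0, -0.01, -0.005, 0, 0.6, -0.004, -0.02, 0, 0, 0.6, -0.004, -0.025, 0, 0, 0.6, -0.004, -0.025, 0, 0, 0.6])

```text
time_s: 5.2
tool_pos: [0.6392, -0.1263, 0.1753]
tcp_rot: [-3.117, 0.389, 0.003]
force: [-1.0, 0.3, -0.5]
opening: 0.0666
grip_force: 25.0
```

>>> drive_tool(plan=[-0.005, -0.025, 0, 0, 0.6, -0.005, -0.025, 0, 0, 0.6, -0.005, -0.025, 0, 0, 0.6, -0.005, -0.025, 0, 0, 0.6, -0.005, -0.025, 0, 0, 0.6])

```text
time_s: 5.62
tool_pos: [0.6453, 0.0018, 0.1751]
tcp_rot: [3.117, -0.386, -0.003]
force: [0.6, -0.1, -1.2]
opening: 0.0663
grip_force: 25.0
```

>>> drive_tool(plan=[-0.005, -0.025, 0, 0, 0.6, -0.005, -0.025, 0, 0, 0.6, -0.003, -0.02, 0, 0, 0.6, -0.002, -0.01, 0, 0, 0.6, 0, 0, 0, 0, 0.6])

```text
time_s: 6.03
tool_pos: [0.6506, 0.0837, 0.1751]
tcp_rot: [3.118, -0.383, -0.002]
force: [0.2, -0.0, -1.7]
opening: 0.0663
grip_force: 25.0
```

```bash
python3 -c "
from h import *
delta(.6535,.0897,.15)
im={n:get_image(n) for n in('top','scene')}
delta(.6535,.0897,.15)
cv2.imwrite('pics/b.png',np.hstack([cv2.resize(im['top'][113:233,173:323],(400,320)),cv2.resize(im['scene'][100:280,225:450],(400,320))])[:,:,::-1])"
```

```text
6.0333 [0.6506 0.0837 0.1751] delta tool [ 0.0014 -0.0065  0.0251] R [[0.97, -0.242, -0.002], [-0.242, -0.97, -0.0], [-0.001, 0.001, -1.0]]
6.1333 [0.6505 0.0814 0.1754] delta tool [ 0.001  -0.0088  0.0254] R [[0.97, -0.243, -0.002], [-0.243, -0.97, -0.001], [-0.001, 0.001, -1.0]]
```

View pics/b.png

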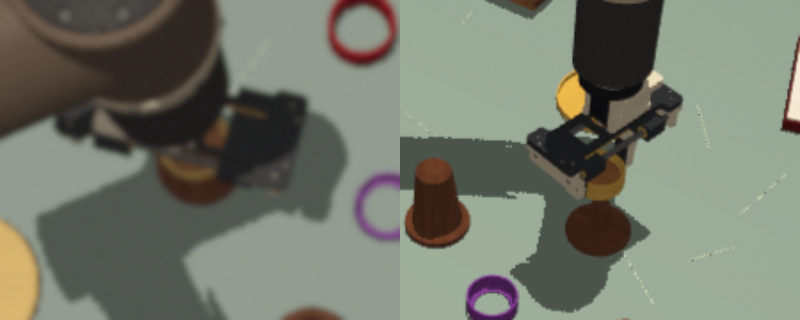

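The ring, with the base still inside, hangs level over the post. Correcting xy and descending to just above the post top.

>>> drive_tool(plan=[0.001, -0.004, 0.005, 0, 0.6, 0, -0.0045, 0.01, 0, 0.6, 0, 0, 0.01, 0, 0.6, 0, 0, 0.005, 0, 0.6, 0, 0, 0, 0, 0.6])

```text
time_s: 6.55
tool_pos: [0.653, 0.0882, 0.1437]
tcp_rot: [3.116, -0.388, -0.005]
force: [0.0, -0.6, 0.1]
opening: 0.0662
grip_force: 25.0
```

>>> drive_tool(plan=[0, 0, 0, 0, 0.6, 0, 0, 0, 0, 0.6, 0, 0, 0, 0, 0.6, 0, 0, 0, 0, 0.6, 0, 0, 0, 0, 0.6])

```text
time_s: 6.97
tool_pos: [0.6543, 0.089, 0.1467]
tcp_rot: [-3.117, 0.387, -0.001]
force: [-0.1, -0.0, -0.8]
opening: 0.0668
grip_force: 25.0
```

```bash
python3 -c "
from h import *
delta(.6535,.0897,.082)"
```

```text
6.9667 [0.6543 0.089  0.1467] delta tool [-0.001  -0.0005  0.0647] R [[0.97, -0.244, 0.001], [-0.244, -0.97, 0.0], [0.001, -0.0, -1.0]]
```

>>> drive_tool(plan=[-0.001, -0.0005, 0.003, 0, 0.6, 0, 0, 0.005, 0, 0.6, 0, 0, 0.005, 0, 0.6, 0, 0, 0.005, 0, 0.6, 0, 0, 0.005, 0, 0.6])

```text
time_s: 7.38
tool_pos: [0.6531, 0.0896, 0.1224]
tcp_rot: [3.117, -0.387, -0.001]
force: [0.9, -0.3, -0.4]
opening: 0.0666
grip_force: 25.0
```

>>> drive_tool(plan=[0, 0, 0.005, 0, 0.6, 0, 0, 0.005, 0, 0.6, 0, 0, 0.005, 0, 0.6, 0, 0, 0.005, 0, 0.6, 0, 0, 0.005, 0, 0.6])

```text
time_s: 7.8
tool_pos: [0.6533, 0.0897, 0.0977]
tcp_rot: [3.118, -0.387, -0.0]
force: [-0.3, -0.4, -1.4]
opening: 0.0662
grip_force: 25.0
```

>>> drive_tool(plan=[0, 0, 0.005, 0, 0.6, 0, 0, 0.004, 0, 0.6, 0, 0, 0.003, 0, 0.6, 0, 0, 0, 0, 0.6, 0, 0, 0, 0, 0.6])

```text
time_s: 8.22
tool_pos: [0.6532, 0.0897, 0.0861]
tcp_rot: [3.117, -0.387, -0.0]
force: [-0.3, 0.2, -1.0]
opening: 0.0664
grip_force: 25.0
```

>>> drive_tool(plan=[0, 0, 0.001, 0, 0.6, 0, 0, 0.001, 0, 0.6, 0, 0, 0.001, 0, 0.6, 0, 0, 0.001, 0, 0.6, 0, 0, 0, 0, 0.6])

```text
time_s: 8.63
tool_pos: [0.6531, 0.0897, 0.0821]
tcp_rot: [3.118, -0.387, -0.0]
force: [-1.0, -0.1, -1.3]
opening: 0.0663
grip_force: 25.0
```

```bash
python3 -c "
from h import *
delta(.6535,.0897,.0818)
im=get_image('scene')
cv2.imwrite('pics/c.png',cv2.resize(im[160:280,265:425],(800,600),interpolation=cv2.INTER_CUBIC)[:,:,::-1])"
```

```text
8.6333 [0.6531 0.0897 0.0821] delta tool [ 0.0003 -0.0001  0.0003] R [[0.97, -0.244, -0.0], [-0.244, -0.97, -0.0], [-0.0, 0.0, -1.0]]
```

View pics/c.png

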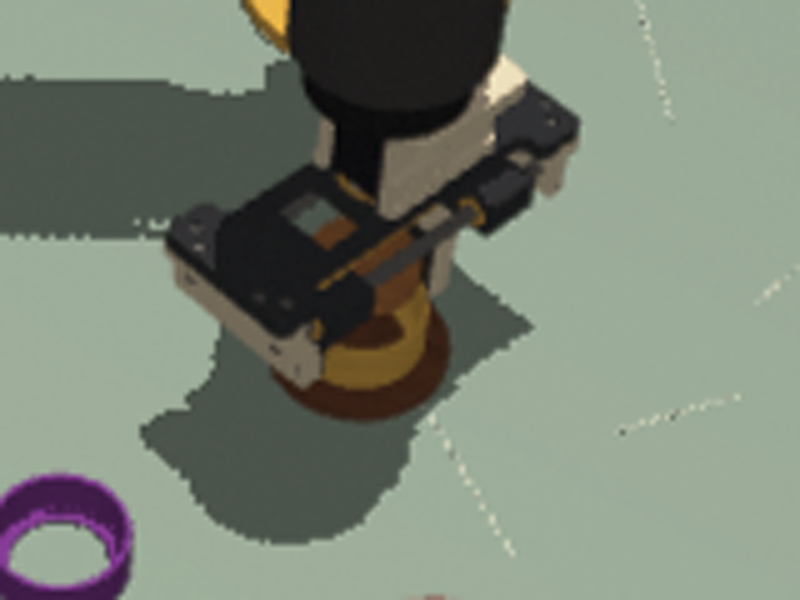

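The ring is around the post just above the foot, and the base sits up at the post top. I'll lower until there is contact.

>>> drive_tool(plan=[0, 0, 0.0003, 0, 0.6, 0, 0, 0.0003, 0, 0.6, 0, 0, 0.0003, 0, 0.6, 0, 0, 0, 0, 0.6, 0, 0, 0, 0, 0.6])

```text
time_s: 9.1
tool_pos: [0.6533, 0.0897, 0.0818]
tcp_rot: [-3.118, 0.387, -0.001]
force: [-2.6, -0.4, 4.1]
opening: 0.0662
grip_force: 25.0
```

Contact at 4 N, so the ring is on the foot. Opening, then rising to the base's height.

>>> drive_tool(plan=[0, 0, 0, 0, 0.8, 0, 0, 0, 0, 0.85, 0, 0, 0, 0, 0.9, 0, 0, 0, 0, 1, 0, 0, 0, 0, 1])

```text
time_s: 9.52
tool_pos: [0.6533, 0.0897, 0.0812]
tcp_rot: [3.118, -0.387, -0.0]
force: [0.3, -0.1, 0.3]
opening: 0.0854
grip_force: 0.0
```

>>> drive_tool(plan=[0, 0, 0, 0, 1, 0, 0, -0.003, 0, 1, 0, 0, -0.006, 0, 1, 0, 0, -0.01, 0, 1, 0, 0, -0.01, 0, 1])

```text
time_s: 9.93
tool_pos: [0.6534, 0.0897, 0.1114]
tcp_rot: [3.118, -0.386, 0.0]
force: [-0.2, -0.2, 0.4]
opening: 0.0874
grip_force: 0.0
```

>>> drive_tool(plan=[0, 0, -0.009, 0, 1, 0, 0, -0.003, 0, 1, 0, 0, 0, 0, 1, 0, 0, 0, 0, 1, 0, 0, 0, 0, 1])

```text
time_s: 10.35
tool_pos: [0.653, 0.0896, 0.1221]
tcp_rot: [3.118, -0.387, -0.001]
force: [0.2, -0.4, -0.6]
opening: 0.0879
grip_force: 0.0
```

```bash
python3 -c "
from h import *
delta(.6535,.0897,.124)
im=get_image('scene')
cv2.imwrite('pics/d.png',cv2.resize(im[160:280,265:425],(800,600),interpolation=cv2.INTER_CUBIC)[:,:,::-1])"
```

```text
10.35 [0.653  0.0896 0.1221] delta tool [ 0.0005 -0.0002 -0.0019] R [[0.97, -0.244, -0.001], [-0.244, -0.97, -0.0], [-0.001, 0.0, -1.0]]
```

View pics/d.png

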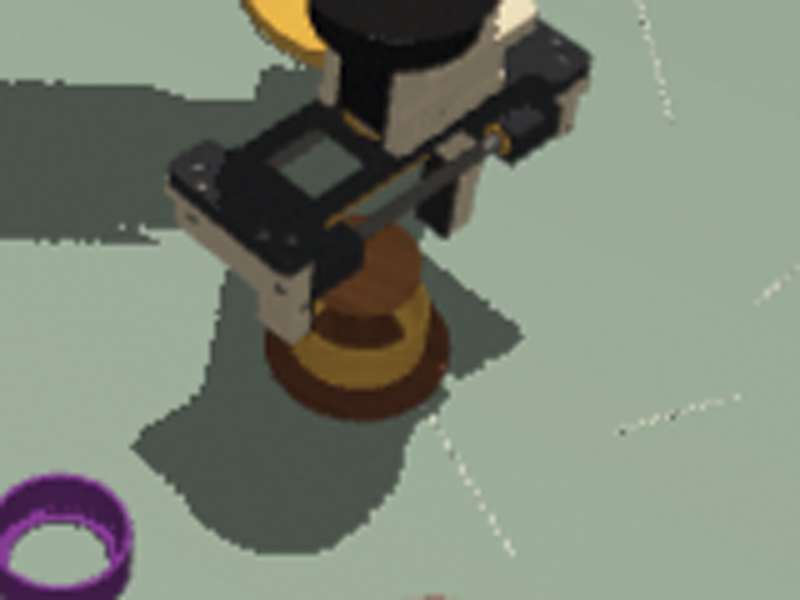

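The base lies level on the post top, the ring sits on the foot, and the fingers stand clear on either side of the base. Now gripping the base.

>>> drive_tool(plan=[0.0005, 0, -0.002, 0, 0.85, 0, 0, 0, 0, 0.75, 0, 0, 0, 0, 0.7, 0, 0, 0, 0, 0.65, 0, 0, 0, 0, 0.6], grip_force=15)

```text
time_s: 10.82
tool_pos: [0.6537, 0.0896, 0.1242]
tcp_rot: [3.118, -0.387, -0.0]
force: [-0.2, -0.8, -0.2]
opening: 0.0598
grip_force: 0.0
```

>>> drive_tool(plan=[0, 0, 0, 0, 0.55, 0, 0, 0, 0, 0.5, 0, 0, 0, 0, 0.5, 0, 0, 0, 0, 0.5, 0, 0, 0, 0, 0.5])

```text
time_s: 11.23
tool_pos: [0.6538, 0.0896, 0.1244]
tcp_rot: [3.118, -0.387, -0.0]
force: [0.1, 0.5, -0.2]
opening: 0.0545
grip_force: 15.0
```

>>> drive_tool(plan=[0, 0, 0, 0, 0.5, 0, 0, 0, 0, 0.5, 0, 0, 0, 0, 0.5, 0, 0, 0, 0, 0.5, 0, 0, 0, 0, 0.5])

```text
time_s: 11.65
tool_pos: [0.6537, 0.0896, 0.1244]
tcp_rot: [-3.118, 0.387, 0.0]
force: [-0.8, 0.8, -0.3]
opening: 0.0548
grip_force: 15.0
```

>>> drive_tool(plan=[0, 0, -0.006, 0, 0.5, 0, 0, -0.012, 0, 0.5, 0, 0, -0.015, 0, 0.5, 0, 0, -0.015, 0, 0.5, -0.006, -0.0065, -0.01, 0, 0.5])

```text
time_s: 12.07
tool_pos: [0.6506, 0.0968, 0.1851]
tcp_rot: [-3.117, 0.388, -0.004]
force: [0.4, 0.3, 0.3]
opening: 0.0544
grip_force: 15.0
```

>>> drive_tool(plan=[-0.012, -0.013, 0, 0, 0.5, -0.016, -0.017, 0, 0, 0.5, -0.018, -0.019, 0, 0, 0.5, -0.018, -0.019, 0, 0, 0.5, -0.018, -0.019, 0, 0, 0.5])

```text
time_s: 12.48
tool_pos: [0.5905, 0.203, 0.1834]
tcp_rot: [-3.117, 0.387, -0.001]
force: [1.2, 0.7, 0.4]
opening: 0.0546
grip_force: 15.0
```

>>> drive_tool(plan=[-0.018, -0.019, 0, 0, 0.5, -0.018, -0.019, 0, 0, 0.5, -0.018, -0.019, 0, 0, 0.5, -0.018, -0.019, 0, 0, 0.5, -0.015, -0.017, 0, 0, 0.5])

```text
time_s: 12.9
tool_pos: [0.5284, 0.3149, 0.1834]
tcp_rot: [-3.117, 0.386, -0.001]
force: [1.0, 0.1, -0.4]
opening: 0.0543
grip_force: 15.0
```

>>> drive_tool(plan=[-0.007, -0.008, 0, 0, 0.5, 0, 0, 0, 0, 0.5, 0, 0, 0, 0, 0.5, 0, 0, 0, 0, 0.5, 0, 0, 0, 0, 0.5])

```text
time_s: 13.32
tool_pos: [0.5251, 0.3219, 0.1825]
tcp_rot: [3.117, -0.388, -0.0]
force: [-0.5, -0.0, -0.7]
opening: 0.0544
grip_force: 15.0
```

```bash
python3 -c "
from h import *
delta(.5246,.3225,.0724)
im=get_image('scene')
cv2.imwrite('pics/e.png',cv2.resize(im[80:260,225:465],(800,600),interpolation=cv2.INTER_CUBIC)[:,:,::-1])"
```

```text
13.3167 [0.5251 0.3219 0.1825] delta tool [-0.0006 -0.0005  0.1101] R [[0.969, -0.245, -0.0], [-0.245, -0.969, -0.0], [-0.0, 0.0, -1.0]]
```

View pics/e.png

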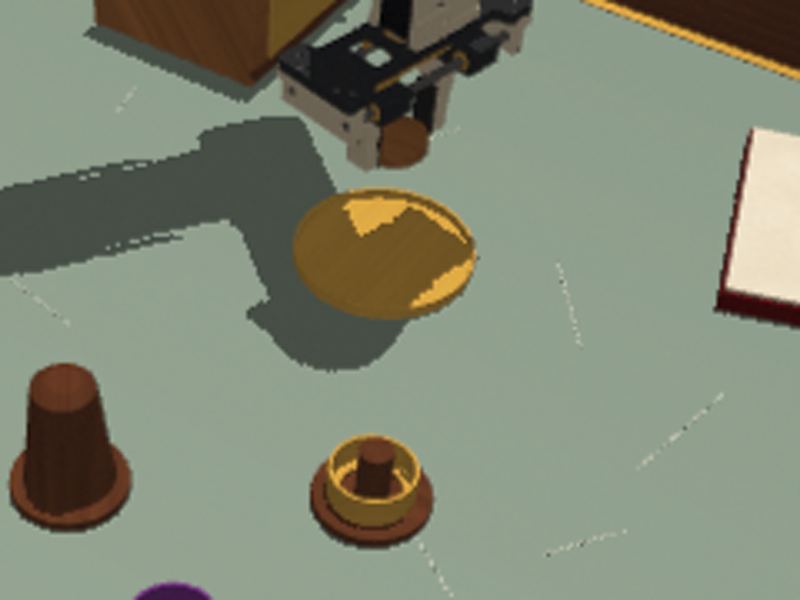

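The ring lies level on the post's foot. The base is held roughly level above the dish, and the cabinet is clear. Lowering.

>>> drive_tool(plan=[0, 0, 0.01, 0, 0.5, 0, 0, 0.02, 0, 0.5, 0, 0, 0.02, 0, 0.5, 0, 0, 0.02, 0, 0.5, 0, 0, 0.015, 0, 0.5])

```text
time_s: 13.78
tool_pos: [0.5244, 0.3214, 0.095]
tcp_rot: [3.116, -0.388, -0.002]
force: [-1.0, 0.6, -0.9]
opening: 0.0541
grip_force: 15.0
```

>>> drive_tool(plan=[0, 0, 0.01, 0, 0.5, 0, 0, 0.005, 0, 0.5, 0, 0, 0.003, 0, 0.5, 0, 0, 0, 0, 0.5, 0, 0, 0, 0, 0.5])

```text
time_s: 14.2
tool_pos: [0.5252, 0.3229, 0.0799]
tcp_rot: [-3.117, 0.386, -0.001]
force: [0.7, -0.3, -0.3]
opening: 0.0545
grip_force: 15.0
```

>>> drive_tool(plan=[0, 0, 0, 0, 0.5, 0, 0, 0.001, 0, 0.5, 0, 0, 0.001, 0, 0.5, 0, 0, 0, 0, 0.5, 0, 0, 0, 0, 0.5])

```text
time_s: 14.62
tool_pos: [0.5248, 0.3227, 0.0775]
tcp_rot: [-3.117, 0.387, -0.0]
force: [0.5, -0.6, 0.2]
opening: 0.0545
grip_force: 15.0
```

>>> drive_tool(plan=[0, 0, 0.0015, 0, 0.5, 0, 0, 0.0015, 0, 0.5, 0, 0, 0.0005, 0, 0.5, 0, 0, 0, 0, 0.5, 0, 0, 0, 0, 0.5])

```text
time_s: 15.03
tool_pos: [0.5248, 0.3226, 0.0737]
tcp_rot: [3.118, -0.387, -0.0]
force: [0.2, -0.2, -0.9]
opening: 0.0544
grip_force: 15.0
```

>>> drive_tool(plan=[0, 0, 0.0005, 0, 0.5, 0, 0, 0.0005, 0, 0.5, 0, 0, 0.0005, 0, 0.5, 0, 0, 0, 0, 0.5, 0, 0, 0, 0, 0.5])

```text
time_s: 15.45
tool_pos: [0.5248, 0.3226, 0.0723]
tcp_rot: [3.118, -0.387, -0.0]
force: [1.1, 0.0, -1.1]
opening: 0.0543
grip_force: 15.0
```

>>> drive_tool(plan=[0, 0, 0.0003, 0, 0.5, 0, 0, 0.0003, 0, 0.5, 0, 0, 0.0003, 0, 0.5, 0, 0, 0, 0, 0.5, 0, 0, 0, 0, 0.5])

```text
time_s: 15.87
tool_pos: [0.5248, 0.3226, 0.0721]
tcp_rot: [-3.118, 0.386, -0.0]
force: [-2.5, -2.2, 6.3]
opening: 0.0543
grip_force: 15.0
```

Contact at 6 N, so the base is on the dish floor. Releasing gently and retreating.

>>> drive_tool(plan=[0, 0, 0, 0, 0.65, 0, 0, 0, 0, 0.7, 0, 0, 0, 0, 0.75, 0, 0, 0, 0, 0.8, 0, 0, 0, 0, 0.8])

```text
time_s: 16.28
tool_pos: [0.5248, 0.3226, 0.0713]
tcp_rot: [3.118, -0.387, -0.0]
force: [-0.1, -0.1, -0.0]
opening: 0.0698
grip_force: 0.0
```

>>> drive_tool(plan=[0, 0, -0.003, 0, 0.8, 0, 0, -0.008, 0, 0.8, 0, 0, -0.015, 0, 0.8, 0, 0, -0.025, 0, 0.8, 0, 0, -0.03, 0, 0.8])

```text
time_s: 16.7
tool_pos: [0.5241, 0.3219, 0.1525]
tcp_rot: [3.115, -0.387, -0.003]
force: [0.6, 1.5, -0.4]
opening: 0.0699
grip_force: 0.0
```

>>> drive_tool(plan=[0, 0, -0.03, 0, 0.8, 0, 0, -0.02, 0, 0.8, 0, 0, -0.01, 0, 0.8, 0, 0, 0, 0, 0.8, 0, 0, 0, 0, 0.8])

```text
time_s: 17.12
tool_pos: [0.5246, 0.3226, 0.2128]
tcp_rot: [-3.117, 0.387, -0.0]
force: [-0.3, 0.0, -0.5]
opening: 0.0704
grip_force: 0.0
```

```bash
python3 -c "
from h import *
im=get_image('scene')
cv2.imwrite('pics/f.png',cv2.resize(im[80:260,225:465],(800,600),interpolation=cv2.INTER_CUBIC)[:,:,::-1])"
```

```text
(no output)
```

View pics/f.png

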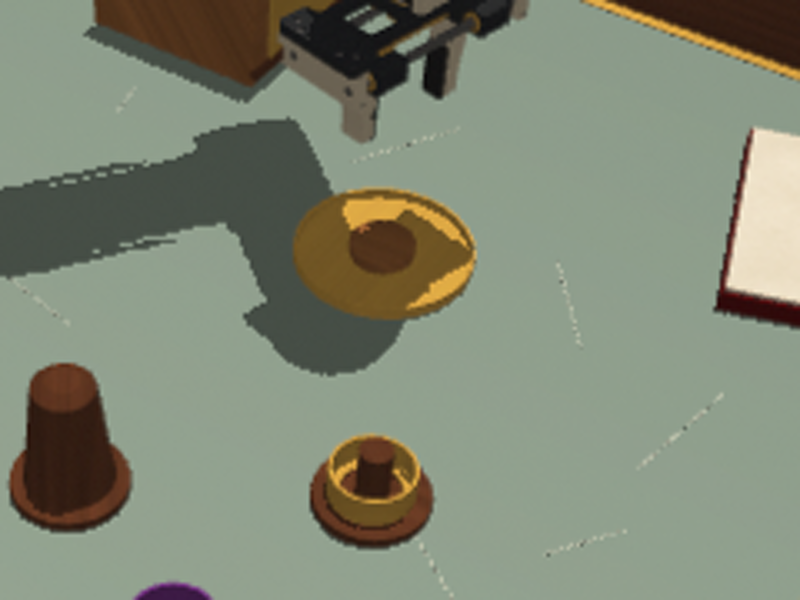

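The base lies flat in the centre of the dish at crop pixel (383,247), the ring is on the foot at (374,480), and the gripper touches nothing.

```bash
python3 -c "
from cell import *
print(finish_job())"
```

```text
the job is handed in; nothing more can be done
None
```

I handed the job in at about 17 s of the 51 s limit: in the last picture the teak base lies flat in the middle of the dish, the ring sits level on the post's foot, and the gripper touches nothing; no verdict came back.

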